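# Hang the temperature logger in the incubator and shut the hatch

## Robot

A 6-joint arm with a two-finger parallel gripper is mounted at the origin on the work surface. World frame = base frame: x ahead of the robot, y to its left, z up, the work surface at z = 0. Lengths are in m, angles in rad, forces in N, time in s.
With the tool pointing down it reaches from about 0.35 to 0.85 m from the base axis. Payload 8.1 kg.
Tool frame: the origin (TCP) lies midway between the tips of the shut fingers; the grasp point (between the pads) lies 19 mm behind it (manip.pinch_z is the distance from the TCP to the grasp point, in m); z points along the fingers, y is the line along which they close (so a half turn about z gives the same grasp; the last joint's range is limited). The gripper opens to 93 mm and grips with 3 to 60 N. Pads are 15 mm wide; open, the fingers measure 128 mm over their backs; the gripper's body (75 mm by 188 mm) begins 65 mm behind the grasp point.
Start: joints at [-1.219, 0.13, 1.488, -0, 1.523, -0.085], TCP at [0.254, -0.544, 0.189] pointing down, gripper open.
Joint ranges: [-2.96, 2.96], [-0.89, 2.26], [0.02, 2.5], [-1.34, 4.48], [0, 2.73], [-2.66, 2.66]. Speed limits (rad/s): [2.39, 2.39, 2.79, 3.14, 3.14, 3.14].

## Interface

Orientations are given as a unit quaternion [x, y, z, w].
In Python, from bench import manip, eyes, ticket gives the robot as it stands.
- The arm moves only by the tool step_arm, never from a script. Its argument "plan" is a list of rows, each a list of 3 entries, a list of its own where there are three numbers: the shift along the tool's x, y, z in units of 40 mm (1.0 is 40 mm), then the turn, a rotation vector about the tool's x, y, z in units of 5 degrees (1.0 is 5 degrees), then the finger opening in mm, from 0 to 93. A call has 1 to 20 rows; each row shifts and turns the commanded pose from where the row before left it, along the tool's axes as they then stand; what a row does not reach is not made up. A row lasts 1/12 s, in which the tool goes at most 41.7 mm and 7.16 degrees, less where a joint would pass 70% of its speed; a pose out of reach is approached as far as the arm can. A call is refused whole if a number of a shift passes 1 or a number of a turn 1, either way. A call with a gripper value outside its range is refused whole. The fingers move at their own pace and stop on an object; the grip force is fixed at half the most. Time passes only in rows, so rows that do not move let the fingers close. It gives the time, the measured TCP pose, the force, the opening and the grip force at its end, in the units of the state.
- manip.read_state(): the state, without advancing time (a new reading comes with each control period).
- eyes.grab_frame(name): name is "side" or "top"; returns a dict with "color" (480x640x3 uint8, blue, green, red), "z_map" (480x640 float32, m along the optical axis (not along the pixel's ray), 0 where there is no reading), "fx", "fy", "cx", "cy" (pixels), "k1" (the pictures are not rectified: a ray, as slopes to the right and down, at radius r is drawn at 1 + k1 r^2 times it, then the intrinsics apply), "xyz" and "rotation" of the camera in the world. Camera axes: x right, y down, z forward; pixel columns grow to the right and rows downward; lengths in m; the calibration is good to about 2 mm. A picture is of the moment at which its call begins.
- ticket.sign_off(): hands the job in; it is judged then, once.
The state is a dict: "t": time; "joints": joint angles; "joint_velocities": joint speeds; "joint_efforts": joint torques, N m; "tool_pos": TCP position; "eef_rot": TCP orientation; "ft_force": force on the tool from outside, world axes, zero at the start; "torque": the same for the moment, N m; "gripper_width": finger opening in m; "finger_force": force on a finger pad.
Only numpy, scipy, OpenCV 4.12 (cv2) and the standard library are available. Lean on these libraries where they do the work, as an engineer would, in place of code of your own. Each camera call takes 0.05 s, during which the arm holds its last target. There are 200 camera calls.

## Task

Take the temperature logger out of its reading dock, reach down through the hatch opening of the bench incubator and slide the logger's clip down over the upturned tongue of the orange wall bracket until it is fully home and the sprung catch has clicked into the clip, pressing no harder than that needs (the bracket is weak: never more than about 15 N). Touch the black hatch frame with nothing. Then let go, slide the clear hatch fully shut and leave everything else where it stands.

Things in the scene. Friction and masses are not known exactly. Their poses are not given: they have to be found in the camera images.
- logger: Temperature logger, cream case 20 (x) x 50 (y) x 95 mm (z), about 0.08 kg, upright in the dock, its top 107 mm above the bench. Origin: centre of the case's underside; z up, +x out of the display face, -x out of the back, which carries a grey clip (clip). The bottom 14 mm of the back are bevelled by 7 mm. Grip it by its 50 mm wide sides near the top, from above.
- clip (a point): On the logger, middle of the clip's stop, the underside of the closed top of its pocket: logger x -14, z 74 mm. The pocket opens downwards to z 38, inside 30 mm wide (y), from the case's back (x -10) to the inner face of a 2.5 mm plate (x -18.5); outside 35 mm wide. A lead-in lip flares from z 38 out to x -25 at z 30.
- dock: Grey reading dock, fixed to the bench, base 90 x 100 x 12 mm, with a socket 26 x 54 mm whose walls reach 37 mm above the bench; the logger stands in it, 12 mm above the bench, same axes, and lifts straight out. Origin: bench level under the logger's origin.
- incubator: Top-loading bench incubator, fixed, beige box 200 mm high. Origin: bench level under the centre of the hatch opening; the box spans x -130..130, y -105..235 mm. The chamber below is 110 (x) x 160 (y) mm, floor at z 30 mm. Two hatch runners lie along y at x = +-58 mm, up to z 214 mm. The logger hangs with this body's yaw, its back towards -x.
- frame: Black rubber hatch frame round the opening, fixed to the incubator, same axes. Origin: centre of the opening at deck height (200 mm above the bench); clear opening 76 mm (x) by 130 mm (y), top 208 mm above the bench, outside 116 x 166 mm. Nothing may touch it.
- bracket_mid (a point): Nominal middle of the tip of the orange bracket's upturned tongue, in the chamber 163 mm above the bench, axes as the incubator's. x and y are true, but the bracket is screwed on through slots: the real tip is up to 14 mm lower or higher, unmeasured: feel for it. Tongue 26 (y) x 4 (x) mm, top 8 mm tapered, 45 mm tall. Home: clip on the real tip (play 2 mm in x, y; it hangs tilted by 0.1 rad).
- window (a point): On the logger, middle of the 18 mm wide window in the clip's plate (z 61 to 74). A steel spring catch on the tongue's -x side, 10 mm below its tip, 6.5 mm proud, snaps into it. The plate's lip meets the catch 34 mm before home; from there to the click in the last 2 mm the logger stays put unless pushed, first with 4 to 8 N, then 2 N; at home a rigid stop, the force climbs.
- hatch (a joint): Clear sliding hatch, 104 (x) x 146 (y) x 5 mm, on its runners just above the frame, 210 to 216 mm above the bench; slides along the incubator's y. Value in m: 0 = fully shut over the opening, 0.150 = fully open towards +y. It drags by about 1.5 N and stays where it is left; a fixed stop at 0.
- hatch_knob (a point): Middle of the top of the hatch's black upright knob, 20 mm diameter, 26 mm high, its foot on the hatch; top 242 mm above the bench. With the hatch shut it stands 22 mm to +y of the incubator's origin. It may be gripped from above or pushed from the side.
- flask: Conical flask with green culture and yellow stopper, 68 mm wide, 120 mm high, stands on the bench, origin at its foot. To be left alone.
- slide_box: Blue slide box 80 x 60 x 30 mm on the bench, origin at its underside. To be left alone.
- dish_stack: Stack of four dishes, 60 mm wide, 54 mm high, on the bench, origin at its underside. To be left alone.
- dish_inside: One dish, 60 mm wide, 14 mm high, on the chamber's floor below the opening, origin at its underside. To be left alone.
- reagent: Small amber bottle, 28 mm wide, 52 mm high, standing on the incubator's deck beyond the far runner, origin at its foot. To be left alone.
- beaker: Clear beaker, 68 mm wide, 85 mm high, on the bench, origin at its foot. To be left alone.
- marker: White marker pen with green cap, 121 mm long, 18 mm thick, lying on the bench, origin under its middle. To be left alone.

How it is judged:
By the outcome, as a careful person would: the job done as asked, in the order asked, and still so for the second after the job is handed in, with the robot touching nothing.
It also fails if it takes over 58 s, if anything falls off the work surface, if the arm or the gripper's body presses on something with over 40 N, if the wrist force passes 120 N, or if a joint passes its speed limit or range.

## Working session

There is one attempt and no reset: what is moved stays moved. The work goes in short steps, Python scripts to look and compute and a tool call to move; the robot and the scene stay as the last step left them, time stands still between calls to the robot, and variables do not carry over. Pictures are saved under pics/ and viewed, at most 11 in all, crops included, and the job is handed in when it is done.

Besides the shell and the picture viewer there is one more tool, called after "Request:" by a JSON object that holds its "fn" and its "kwargs". step_arm: Moves the arm, as the interface text tells. Its arguments: {"type":"object","properties":{"plan":{"type":"array","items":{"type":"array"}}},"required":["plan"]}

```bash
ls; mkdir -p pics; cat > h.py <<'E'
import numpy as np,cv2
from bench import manip,eyes,ticket
def cloud(f):
    v,u=np.mgrid[0:480,0:640]
    K=np.array([[f['fx'],0,f['cx']],[0,f['fy'],f['cy']],[0,0,1.]])
    return rays(f,u.ravel(),v.ravel(),f['z_map'].ravel()).reshape(480,640,3)
def slopes(f,u,v):
    d=np.stack([(np.asarray(u,float)-f['cx'])/f['fx'],(np.asarray(v,float)-f['cy'])/f['fy']],-1)
    s=d.copy()
    for _ in range(20): s=d/(1+f['k1']*(s**2).sum(-1,keepdims=True))
    return s
def R(f):
    r=np.array(f['rotation'],float)
    if r.size==4:
        from scipy.spatial.transform import Rotation as Ro
        return Ro.from_quat(r.ravel()).as_matrix()
    return r.reshape(3,3)
def rays(f,u,v,z):
    s=slopes(f,u,v); p=np.concatenate([s,np.ones(s.shape[:-1]+(1,))],-1)*np.asarray(z)[...,None]
    return p@R(f).T+np.array(f['xyz'])
def onplane(f,u,v,h):
    s=slopes(f,u,v); d=np.concatenate([s,np.ones(s.shape[:-1]+(1,))],-1)@R(f).T
    c=np.array(f['xyz']); return c+d*((h-c[2])/d[...,2])[...,None]
E
python3 - <<'E'
from h import *
import pickle
for n in('top','side'):
    f=eyes.grab_frame(n); cv2.imwrite(f'pics/{n}0.png',f['color']); pickle.dump(f,open(n+'0.pkl','wb'))
    print(n,f['xyz'],f['rotation'],f['fx'],f['k1'])
print(manip.read_state())
E
```

```text
pics
top [ 0.36812606 -0.00572348  1.43788141] [ 0.7099405  -0.701582    0.03900623 -0.04738885] 577.4661382134551 -0.0924497968333051
side [0.22981675 0.79981985 1.1550489 ] [-0.16661016  0.92572326 -0.33299217  0.06628504] 553.636763059667 -0.11456731163009827
{'t': 0.1, 'joints': array([-1.21941144e+00,  1.31090600e-01,  1.48917376e+00,  7.83545453e-07,
        1.52304168e+00, -8.53871233e-02]), 'joint_velocities': array([ 0.00035781, -0.0021611 , -0.00284017,  0.00089446, -0.00103168,
        0.00112993]), 'joint_efforts': array([ 8.32001951e-04, -5.61341321e+01, -4.93095195e+01,  7.70145538e-02,
        2.91218469e-02, -4.28016688e-05]), 'tool_pos': array([ 0.25363623, -0.54311107,  0.1879876 ]), 'eef_rot': array([ 9.76248046e-01,  2.16654147e-01, -1.13215461e-04, -8.49177021e-04]), 'ft_force': array([-0.35646706, -0.24513065, -0.60484399]), 'torque': array([-0.02030526, -0.00163247,  0.01059542]), 'finger_force': 0.0, 'gripper_width': 0.09302747496803737}
```

View pics/top0.png

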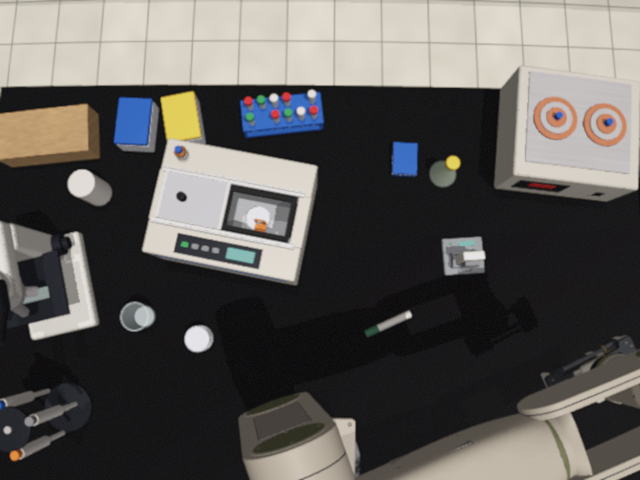

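View pics/side0.png

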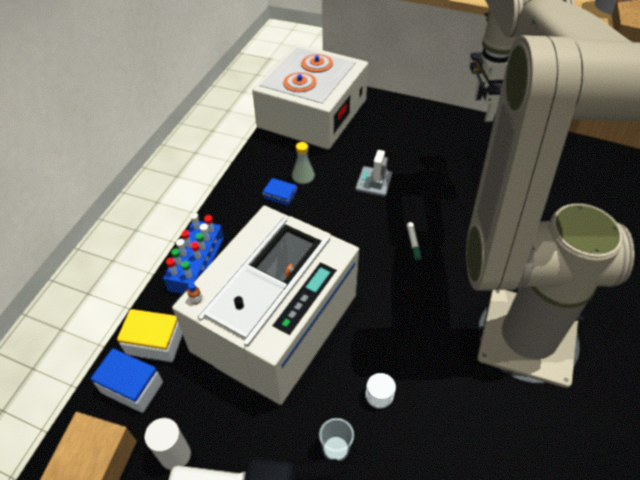

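The top picture shows the incubator centred near (235,212), its hatch open to the left, the opening at (261,213), the orange tongue at (260,225) and the knob at (181,197). The dock and logger are at (465,256). In the side picture the opening is at (285,255), the knob at (239,302) and the logger at (379,170).

```bash
python3 - <<'E'
from h import *
import pickle
T=pickle.load(open('top0.pkl','rb'));S=pickle.load(open('side0.pkl','rb'))
def cr(f,u,v,w,h,s): return cv2.resize(f['color'][v:v+h,u:u+w],None,fx=s,fy=s,interpolation=cv2.INTER_CUBIC)
a=np.hstack([cr(T,220,175,90,75,4.44),cr(T,435,225,60,50,6.66)[:333,:399]] )if 0 else None
L=[cv2.resize(cr(*x,4),(400,300)) for x in[(T,215,175,100,75),(T,435,228,60,45),(S,225,215,120,90),(S,350,145,60,45)]]
cv2.imwrite('pics/crops.png',np.vstack([np.hstack(L[:2]),np.hstack(L[2:])]))
for n,f in(('T',T),('S',S)):
    P=cloud(f);np.save(n+'.npy',P)
    # deck
    m=((P[...,2]>.19)&(P[...,2]<.212)&(f['z_map']>0)).astype(np.uint8)
    nn,lab,st,ce=cv2.connectedComponentsWithStats(m)
    i=1+np.argmax(st[1:,4]);q=P[lab==i];print(n,'deck',st[i],np.median(q[:,2]))
    r=cv2.minAreaRect(q[:,:2].astype(np.float32)*1000);print(r)
    hsv=cv2.cvtColor(f['color'],cv2.COLOR_BGR2HSV)
    o=cv2.inRange(hsv,(5,130,80),(20,255,255))
    nn,lab,st,ce=cv2.connectedComponentsWithStats(o)
    for k in range(1,nn):
        if st[k,4]>8: print('orange',st[k],ce[k],np.median(P[lab==k],0))
    m=((P[...,2]>.095)&(P[...,2]<.12)&(f['z_map']>0)&(P[...,1]<-.1)&(P[...,0]<.7)&(P[...,0]>.35)).astype(np.uint8)
    nn,lab,st,ce=cv2.connectedComponentsWithStats(m)
    for k in range(1,nn):
        if st[k,4]>8: print('logger?',st[k],P[lab==k].mean(0),cv2.minAreaRect(P[lab==k][:,:2].astype(np.float32)*1000))
    m=((P[...,2]>.222)&(P[...,2]<.25)&(f['z_map']>0)&(P[...,1]>.1)&(P[...,0]<.7)&(P[...,0]>.35)).astype(np.uint8)
    nn,lab,st,ce=cv2.connectedComponentsWithStats(m)
    for k in range(1,nn):
        if st[k,4]>8: print('knob?',st[k],P[lab==k].mean(0),ce[k])
E
```

```text
T deck [  143   139   174   143 12097] 0.20133811477384134
((589.23388671875, 181.55218505859375), (341.95556640625, 262.3849182128906), 79.50643157958984)
orange [534  98  42  41 323] [551.92569659 120.03095975] [ 0.80396099 -0.54532196  0.16863894]
orange [584 105  41  40 356] [600.4747191  126.48314607] [ 0.79071832 -0.65945324  0.16856007]
orange [548 109  18  17 132] [554.90151515 117.66666667] [ 0.81026491 -0.55483899  0.17428508]
orange [597 115  18  18 141] [604.22695035 123.95744681] [ 0.79826261 -0.6732686   0.17413627]
orange [176 147   9  10  35] [181.08571429 153.08571429] [0.69930206 0.28153002 0.23398236]
orange [255 221  11  11  83] [260.53012048 226.93975904] [0.55694783 0.11634923 0.12567973]
orange [  9 450  13  12 114] [ 14.88596491 454.87719298] [0.07225963 0.57903805 0.30724113]
logger? [504 171 122  24 375] [ 0.66607421 -0.59274752  0.10789161] ((664.8346557617188, -603.54345703125), (297.06707763671875, 22.051177978515625), 80.77406311035156)
logger? [462 251  23  10 202] [ 0.49819507 -0.37581624  0.10678629] ((498.5893859863281, -376.85223388671875), (20.4524
[... 1685 characters left out ...]
0.07829894]
logger? [392   4  89  24 516] [ 0.52151833 -1.25151118  0.10737978] ((524.5995483398438, -1251.6605224609375), (37.51129913330078, 348.8283996582031), 86.79850769042969)
logger? [322  73  46  56 280] [ 0.66844311 -0.57482286  0.10741589] ((664.3521118164062, -605.0135498046875), (306.520751953125, 23.171987533569336), 80.93930053710938)
logger? [374 150  10  16 106] [ 0.4979344  -0.37299987  0.10587677] ((498.090576171875, -375.7821960449219), (22.65027618408203, 56.52470016479492), 4.075394630432129)
knob? [193 286   8  14  66] [0.69664869 0.29076065 0.23092191] [196.25757576 292.95454545]
knob? [234 296  10  13 106] [0.60367441 0.28322707 0.23688294] [238.40566038 301.73584906]
```

View pics/crops.png

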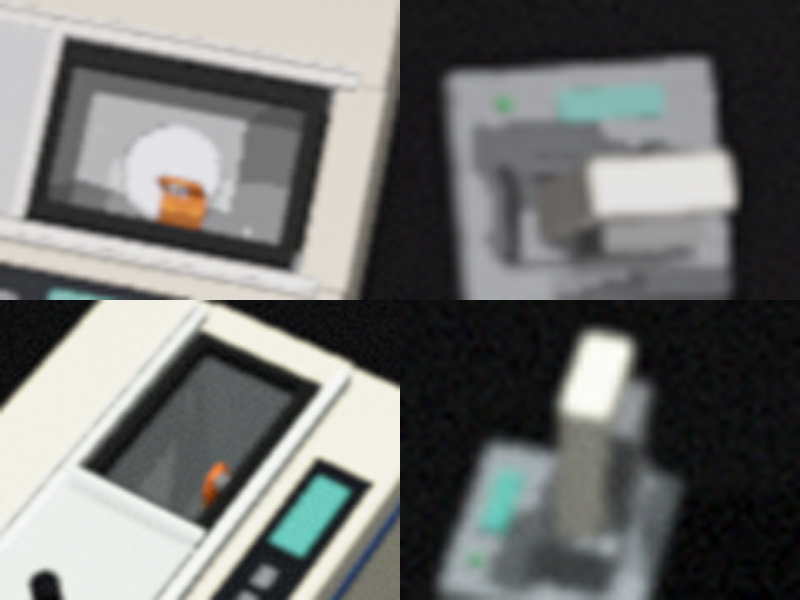

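```bash
python3 - <<'E'
from h import *
import pickle
from scipy.optimize import least_squares
T=pickle.load(open('top0.pkl','rb'));S=pickle.load(open('side0.pkl','rb'))
ps=np.radians(-10.47);Rz=np.array([[np.cos(ps),-np.sin(ps)],[np.sin(ps),np.cos(ps)]])
O=np.array([.5881,.1805])-Rz@[0,.065];print('O',O)
loc=lambda p:np.c_[(p[:,:2]-O)@Rz,p[:,2]]*1000
for n,f,(a,b,c,d) in(('T',T,(250,216,272,238)),('S',S,(280,256,298,282))):
    P=np.load(n+'.npy');hsv=cv2.cvtColor(f['color'],cv2.COLOR_BGR2HSV)
    o=cv2.inRange(hsv,(3,100,50),(22,255,255))
    v,u=np.nonzero(o);k=(u>=a)&(u<c)&(v>=b)&(v<d);u,v=u[k],v[k]
    q=loc(P[v,u]);
    print(n);
    for r in np.unique(v):
        j=v==r; print(r,u[j].min(),u[j].max(),'loc',np.median(q[j],0).round(0),'onplane163 ends',loc(onplane(f,[u[j].min(),u[j].max()],[r,r],.163)).round(0)[:,:2].ravel())
    # frame: dark pixels on deck projected to z .208, local coordinates
    Lp=loc(onplane(f,*[g.ravel() for g in np.mgrid[0:480,0:640][::-1]],.208))
    g=hsv[...,2].ravel()
    for y in(-40,-20,0,20):
        k=(abs(Lp[:,1]-y)<4)&(abs(Lp[:,0])<75);h=[int(g[k&(abs(Lp[:,0]-x)<1.5)].mean()) if (k&(abs(Lp[:,0]-x)<1.5)).any() else -1 for x in range(-66,67,3)];print('y',y,h)
    for x in(-20,0,20):
        k=(abs(Lp[:,0]-x)<4);h=[int(g[k&(abs(Lp[:,1]-y)<1.5)].mean()) if (k&(abs(Lp[:,1]-y)<1.5)).any() else -1 for y in range(-93,93,3)];print('x',x,h)
    kn=(P[...,2]>.234)&(P[...,2]<.25);L=loc(P.reshape(-1,3));k=kn.ravel()&(abs(L[:,0])<20)&(abs(L[:,1]-165)<30);print('knob',L[k].mean(0),L[k].min(0),L[k].max(0))
E
```

```text
O [0.57628816 0.11658224]
T
220 255 261 loc [-10.   1. 168.] onplane163 ends [-11.   9.  -8.  -5.]
221 261 264 loc [-10.  -8. 163.] onplane163 ends [-10.  -5.  -9. -12.]
222 262 264 loc [-11.  -9. 156.] onplane163 ends [-12.  -8. -11. -12.]
223 256 265 loc [-11. -11. 145.] onplane163 ends [-17.   5. -13. -15.]
224 256 265 loc [-12.  -3. 127.] onplane163 ends [-19.   5. -15. -15.]
225 256 265 loc [-15.  -1. 123.] onplane163 ends [-21.   4. -18. -16.]
226 255 265 loc [-17.  -0. 124.] onplane163 ends [-24.   6. -20. -16.]
227 255 265 loc [-20.  -1. 123.] onplane163 ends [-26.   5. -22. -17.]
228 255 265 loc [-22.  -2. 125.] onplane163 ends [-28.   5. -24. -17.]
229 255 265 loc [-23.  -1. 124.] onplane163 ends [-31.   4. -26. -17.]
230 254 264 loc [-26.  -2. 126.] onplane163 ends [-33.   6. -29. -16.]
231 256 264 loc [-38.  -9. 203.] onplane163 ends [-35.   1. -31. -16.]
232 261 264 loc [-39. -18. 208.] onplane163 ends [-35. -10. -33. -17.]
y -40 [216, 193, 217, 227, 208, 99, 36, 42, 43, 84, 142, 152, 151, 152, 159, 154, 153, 164, 152, 135, 133, 126, 119, 127, 126, 126, 121, 118, 120, 12
[... 3771 characters left out ...]
, 225, 232, 237, 238]
x 0 [243, 242, 242, 242, 242, 236, 176, 87, 35, 23, 17, 21, 45, 81, 97, 95, 97, 98, 96, 95, 97, 97, 97, 97, 96, 96, 96, 93, 93, 86, 89, 90, 89, 89, 87, 88, 88, 90, 90, 93, 97, 102, 102, 105, 108, 109, 110, 109, 108, 110, 111, 106, 106, 169, 238, 239, 232, 225, 225, 232, 237, 238]
x 20 [242, 242, 242, 243, 242, 237, 185, 86, 37, 23, 21, 24, 53, 84, 96, 96, 96, 94, 95, 94, 90, 88, 91, 93, 97, 96, 94, 93, 91, 89, 89, 88, 91, 89, 89, 89, 90, 89, 90, 91, 89, 89, 88, 90, 89, 89, 87, 89, 88, 88, 88, 89, 93, 174, 238, 239, 232, 224, 225, 234, 237, 238]
knob [ -2.20101249 167.82467911 239.987945  ] [-11.06271907 158.37573392 234.02445902] [  8.23387341 176.68390298 246.80295974]
```

```bash
python3 - <<'E'
from h import *
import pickle
from scipy.ndimage import map_coordinates
T=pickle.load(open('top0.pkl','rb'));S=pickle.load(open('side0.pkl','rb'))
ps=np.radians(-10.47);Rz=np.array([[np.cos(ps),-np.sin(ps)],[np.sin(ps),np.cos(ps)]]);O=np.array([.5763,.1166])
def proj(f,L):
    W=np.c_[L[:,:2]/1000@Rz.T+O,L[:,2]/1000]; c=(W-np.array(f['xyz']))@R(f); s=c[:,:2]/c[:,2:]
    s=s*(1+f['k1']*(s**2).sum(1,keepdims=True)); return s[:,0]*f['fx']+f['cx'],s[:,1]*f['fy']+f['cy']
for z in(160,166):
  for n,f in(('T',T),('S',S)):
    im=f['color'].astype(float);o=im[...,2]-im[...,0]
    X,Y=np.meshgrid(np.arange(-30,10,2),np.arange(-24,25,3))
    u,v=proj(f,np.c_[X.ravel(),Y.ravel(),0*X.ravel()+z])
    print(n,z,'cols x -30..8 step2, rows y');A=map_coordinates(o,[v,u],order=1).reshape(X.shape).astype(int)
    for y,r in zip(Y[:,0],A):print(y,r)
E
```

```text
T 160 cols x -30..8 step2, rows y
-24 [-1 -2 -3 -2 -2 -2 -2 -2 -2 -2 -2 -2 -2 -2 -2 -1 -2 -2 -1 -1]
-21 [ 0  1  2  4  2  2  2  2  2 -1 -2 -3 -3 -3 -3 -3 -3 -3 -3 -2]
-18 [36 42 50 65 66 54 45 39 27 10  0 -3 -3 -4 -3 -3 -4 -4 -3 -3]
-15 [102 113 125 136 136 131 127 111  79  46  24  11  -1  -3  -4  -4  -3  -3
  -3  -3]
-12 [118 129 138 148 151 153 152 140 120 112  90  50   8  -4  -4  -4  -3  -3
  -3  -3]
-9 [121 127 135 145 151 151 146 129 103 109 117  76  21  -2  -4  -4  -4  -3
  -3  -4]
-6 [121 126 132 145 151 143 116  78  50  54 102  80  29   0  -4  -3  -3  -3
  -4  -4]
-3 [118 128 136 147 152 144 108  57  22  32  79  95  33   3  -4  -3  -3  -3
  -3  -3]
0 [118 130 140 149 151 148 114  53  19  28  72  93  42   0  -4  -4  -3  -3
  -3  -3]
3 [119 129 140 146 149 142 117  63  25  28  78  85  43   1  -4  -4  -4  -4
  -4  -4]
6 [ 75  74  78  96 102  96  87  70  48  48 105  85  33   1  -4  -4  -4  -4
  -4  -4]
9 [17 14 12 21 24 22 24 21 23 47 82 55 11 -1 -4 -4 -3 -4 -4 -4]
12 [-1 -2 -3 -2 -2 -2 -2 -2  1 14 22 13 -1 -4 -4 -3 -3 -3 -3 -4]
15 [-2 -3 -4 -4 -3 -3 -3 -3 -3  0  1  0 -3 -3 -4 -3 
[... 3515 characters left out ...]
  5  11  44  94 144 139  89  31  -1  -5  -5  -6
  -4  -3]
3 [  1   0   0   0   1   0   2  13  42  94 139 131  83  22   0  -5  -5  -5
  -5  -5]
6 [  2   0   0   0  -2   2   6  22  55 106 133 118  60  15  -2  -5  -5  -4
  -5  -6]
9 [  0   0   0   1   6  16  32  58 102 129 128  84  33   5  -4  -5  -4  -4
  -6  -5]
12 [  0  -1  -1   4  19  41  72 109 136 141 106  53  15  -2  -5  -4  -4  -6
  -6  -5]
15 [  0   0   0   6  28  65 100 127 140 116  66  26   0  -5  -5  -5  -4  -4
  -5  -5]
18 [ -2   0   0   4  32  68  97 110  96  63  29   5  -5  -5  -5  -5  -5  -4
  -5  -5]
21 [ 0  0  0  5 31 62 84 75 48 23  2 -4 -4 -3 -2 -4 -3 -4 -5 -5]
24 [ 0  0  0  5 24 45 53 39 19  2 -4 -3 -4 -5 -4 -4 -5 -5 -7 -6]
```

The crops show the tongue tip at about (-10,-2) mm from the incubator's origin and near z 0.165. The logger's clip faces the robot. I'm moving above the logger now.

Request:
{"fn": "step_arm", "kwargs": {"plan": [[[0,0,0],[0,0,0.85],93],[[0,0,0],[0,0,0.85],93],[[0,0,0],[0,0,0.85],93],[[0,0,0],[0,0,0.85],93],[[0,0,0],[0,0,0.84],93],[[0.638,-0.375,0],[0,0,0],93],[[0.638,-0.375,0],[0,0,0],93],[[0.638,-0.375,0],[0,0,0],93],[[0.638,-0.375,0],[0,0,0],93],[[0.638,-0.375,0],[0,0,0],93],[[0.638,-0.375,0],[0,0,0],93],[[0.638,-0.375,0],[0,0,0],93],[[0.638,-0.375,0],[0,0,0],93],[[0.638,-0.375,0],[0,0,0],93],[[0.638,-0.375,0],[0,0,0],93],[[0,0,0],[0,0,0],93],[[0,0,0],[0,0,0],93],[[0,0,0],[0,0,0],93]]}}

```text
t: 1.6
tool_pos: [0.4979, -0.377, 0.1884]
eef_rot: [0.999, 0.034, -0.001, -0.0]
ft_force: [-0.7, -0.0, 1.1]
gripper_width: 0.093
finger_force: 0.0
```

Request:
{"fn": "step_arm", "kwargs": {"plan": [[[0,0,0.5],[0,0,0],93],[[0,0,0.5],[0,0,0],93],[[0,0,0.5],[0,0,0],93],[[0,0,0.5],[0,0,0],93],[[0,0,0.4],[0,0,0],93],[[0,0,0.36],[0,0,0],93],[[0,0,0],[0,0,0],93],[[0,0,0],[0,0,0],60],[[0,0,0],[0,0,0],52],[[0,0,0],[0,0,0],45],[[0,0,0],[0,0,0],45],[[0,0,0],[0,0,0],45],[[0,0,0],[0,0,0],45],[[0,0,0],[0,0,0],45]]}}

```text
t: 2.77
tool_pos: [0.4987, -0.3771, 0.0789]
eef_rot: [0.999, 0.033, 0.0, 0.0]
ft_force: [0.8, -0.0, 1.1]
gripper_width: 0.051
finger_force: 0.0
```

Request:
{"fn": "step_arm", "kwargs": {"plan": [[[0,0,0],[0,0,0],40],[[0,0,0],[0,0,0],40],[[0,0,0],[0,0,0],40],[[0,0,0],[0,0,0],40]]}}

```text
t: 3.1
tool_pos: [0.4985, -0.3769, 0.0785]
eef_rot: [0.999, 0.033, -0.0, -0.0]
ft_force: [0.3, -0.5, -0.5]
gripper_width: 0.0403
finger_force: 0.0
```

```bash
python3 - <<'E'
from h import *
print(manip.read_state())
a=eyes.grab_frame('side')['color'];b=eyes.grab_frame('top')['color']
c=lambda f,u,v:cv2.resize(f[v:v+100,u:u+100],(400,400),interpolation=cv2.INTER_CUBIC)
cv2.imwrite('pics/g1.png',np.hstack([c(a,330,110),c(b,415,205)]))
E
```

```text
{'t': 3.1, 'joints': array([-7.29430874e-01,  2.70937485e-01,  1.53360641e+00, -3.05294203e-06,
        1.33720103e+00,  7.74508866e-01]), 'joint_velocities': array([ 0.0004417 ,  0.00068673,  0.0009446 , -0.00014083,  0.00010771,
       -0.00111863]), 'joint_efforts': array([ 6.65237298e-03, -6.09212422e+01, -4.69815981e+01,  6.48485497e-02,
       -4.21586924e-02, -1.30572248e-04]), 'tool_pos': array([ 0.49845535, -0.37689365,  0.07847243]), 'eef_rot': array([ 9.99441312e-01,  3.34224214e-02, -5.60606726e-05, -5.15345529e-05]), 'ft_force': array([ 0.30079167, -0.46071297, -0.45738824]), 'torque': array([ 0.03633012,  0.04979427, -0.01579104]), 'finger_force': 0.0, 'gripper_width': 0.04029943509628791}
```

View pics/g1.png

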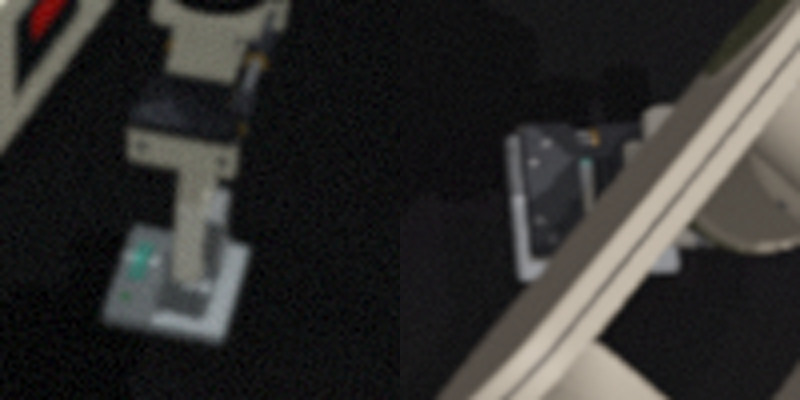

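The side crop shows the gripper's palm at (180,150) with its narrow side along x, and a beige column below it at (190,220). It isn't clear whether that column is a finger or the logger, so I'll use the depth to tell.

```bash
python3 - <<'E'
from h import *
f=eyes.grab_frame('side');P=cloud(f)
ps=np.radians(3.8);c=np.array([.4985,-.3765]);Rz=np.array([[np.cos(ps),-np.sin(ps)],[np.sin(ps),np.cos(ps)]])
for v in range(146,186,2):
    s=[]
    for u in range(368,392,2):
        p=P[v,u];l=(p[:2]-c)@Rz*1000;s.append('%4d,%4d,%4d'%(l[0],l[1],p[2]*1000)+' %s'%(f['color'][v,u].mean().astype(int)))
    print(v,' | '.join(s))
E
```

```text
146   16,  89, 212 106 |   12,  79, 205 103 |    5,  91, 216 109 |    0,  92, 219 108 |   -4,  89, 217 104 |  -10,  94, 223 100 |  -15,  91, 222 94 |  -21,  97, 227 80 |  -25,  92, 225 72 |  -31,  93, 227 61 |  -35,  89, 225 59 |   -5,-174,   3 29
148   17,  83, 200 108 |   11,  84, 203 107 |    6,  84, 204 106 |    1,  83, 204 109 |   -3,  82, 205 108 |  -10,  88, 211 109 |  -15,  88, 212 109 |  -20,  89, 214 111 |  -26,  91, 217 101 |  -31,  92, 219 97 |  -37,  95, 223 88 |   -6,-172,  -2 27
150   16,  86, 196 88 |   11,  82, 194 102 |    5,  84, 197 102 |    0,  88, 202 104 |   -4,  83, 199 109 |  -10,  88, 204 107 |  -15,  86, 204 107 |  -20,  83, 203 107 |  -25,  84, 205 84 |  -30,  82, 204 84 |  -36,  85, 208 86 |   -8,-163,  -3 25
152   57,-135,  -4 23 |   50,-134,  -1 40 |   42,-126,   6 48 |   37,-132,   2 73 |    2,  39, 154 108 |   -9,  80, 191 105 |  -15,  83, 195 108 |  -21,  84, 197 106 |  -25,  81, 195 100 |  -31,  85, 200 101 |  -37,  87, 203 80 |  -10,-150,   0 26
154   53,-121,   0 11 |   46,-116,   5 18 |   41,-121,   3 16 |   36,-127,  -1 55 |    2,  36, 144 100 |
[... 3150 characters left out ...]
 |    8,  29,  37 70 |    2,  28,  38 88 |   -2,  25,  37 106 |   -8,  26,  39 119 |  -14,  25,  40 116 |  -19,  17,  34 107 |  -21,  -4,  14 125 |  -27,  -3,  16 151 |  -33,  -5,  17 138 |  -37, -21,   3 68
182   21,  18,  15 92 |   12,  34,  33 70 |    7,  34,  34 62 |    2,  27,  29 69 |   -4,  33,  36 89 |   -9,  28,  33 97 |  -15,  30,  36 127 |  -19,  13,  22 124 |  -23,   2,  13 141 |  -29,   1,  13 152 |  -33,  -8,   6 128 |  -38, -14,   2 41
184   20,  24,  13 89 |   13,  30,  21 70 |    7,  29,  21 66 |    1,  31,  25 64 |   -4,  31,  27 66 |  -10,  32,  29 69 |  -16,  29,  28 74 |  -19,  11,  12 104 |  -25,  12,  14 146 |  -31,  15,  19 151 |  -35,   0,   6 105 |  -40,  -9,  -1 20
```

The depth shows the fingers ending at about z 0.112, just above the logger's top. I'll open, go lower and try again.

Request:
{"fn": "step_arm", "kwargs": {"plan": [[[0,0,0],[0,0,0],80],[[0,0,0],[0,0,0],80],[[0,0,0],[0,0,0],80],[[0,0,0],[0,0,0],80],[[0,0,0.25],[0,0,0],80],[[0,0,0.25],[0,0,0],80],[[0,0,0],[0,0,0],45],[[0,0,0],[0,0,0],45],[[0,0,0],[0,0,0],45],[[0,0,0],[0,0,0],45],[[0,0,0],[0,0,0],45],[[0,0,0],[0,0,0],45]]}}

```text
t: 4.25
tool_pos: [0.4987, -0.3772, 0.059]
eef_rot: [0.999, 0.033, 0.0, 0.0]
ft_force: [-1.3, -0.2, 0.5]
gripper_width: 0.0498
finger_force: 30.0
```

```bash
python3 - <<'E'
from h import *
f=eyes.grab_frame('side');P=cloud(f)
ps=np.radians(3.8);c=np.array([.4985,-.3765]);Rz=np.array([[np.cos(ps),-np.sin(ps)],[np.sin(ps),np.cos(ps)]])
for v in range(150,174,2):
    s=[]
    for u in range(372,388,2):
        p=P[v,u];l=(p[:2]-c)@Rz*1000;s.append('%4d,%4d,%4d'%(l[0],l[1],p[2]*1000)+' %s'%(f['color'][v,u].mean().astype(int)))
    print(v,' | '.join(s))
a=f['color'];cv2.imwrite('pics/g2.png',cv2.resize(a[130:200,340:420],(800,600)[:2] and (640,560),interpolation=cv2.INTER_CUBIC))
print(manip.read_state()['gripper_width'],manip.read_state()['finger_force'])
E
```

```text
150    5,  89, 201 84 |    0,  85, 199 76 |   -5,  88, 203 61 |  -10,  88, 204 46 |  -15,  88, 205 40 |  -21,  91, 209 30 |  -27,  95, 214 20 |  -32,  96, 216 18
152    5,  83, 190 111 |    0,  84, 191 108 |   -7,  96, 203 107 |  -11,  87, 197 103 |  -16,  90, 200 94 |  -21,  88, 200 85 |  -27,  89, 202 76 |  -32,  89, 203 70
154    4,  86, 185 108 |    0,  87, 187 107 |   -4,  80, 182 108 |  -10,  81, 184 109 |  -15,  81, 186 109 |  -21,  83, 189 107 |  -26,  84, 191 93 |  -32,  90, 198 98
156    5,  79, 172 99 |    0,  83, 177 108 |   -5,  82, 177 108 |  -11,  83, 179 107 | -190,1191,1155 106 |  -22,  85, 184 105 |  -27,  83, 183 78 |  -32,  86, 188 92
158   36,-102,   3 41 |    7,  35, 127 92 |    0,  41, 134 107 |   -4,  36, 131 105 |  -17,  86, 177 105 |  -22,  85, 177 111 |  -13, -12,  92 100 |  -33,  84, 179 106
160   34, -92,   3 20 |    5,  42, 127 88 |    0,  37, 123 104 |   -5,  40, 127 106 |  -10,  34, 124 104 |  -10,  -1,  93 121 |  -15,  -6,  90 122 |  -21,  -3,  93 95
162   33, -88,   0 27 |    5,  39, 116 87 |    0,  37, 116 105 |   -5,  35, 116 107 |   -9,  29, 111 1
[... 232 characters left out ...]
166   28, -65,   4 35 |    5,  34,  97 91 |    0,  35,  99 108 |   -6,  35, 101 106 |   -9,  22,  91 102 |  -14,  13,  84 78 |  -20,  14,  86 83 |  -21, -17,  58 57
168   24, -44,  15 79 |    7,  19,  76 112 |    0,  26,  84 119 |   -4,  19,  79 118 |   -9,  17,  78 102 |  -14,  13,  76 64 |  -21,  20,  84 63 |  -21, -18,  50 61
170   17, -11,  38 98 |    6,  22,  71 116 |    0,  23,  73 124 |   -4,  19,  71 123 |   -9,  14,  68 98 |  -15,  17,  72 59 |  -20,   9,  67 69 |  -23, -14,  46 92
172   16,  -7,  33 94 |    6,  18,  60 115 |    0,  19,  62 123 |   -6,  29,  72 124 |  -10,  16,  62 97 |  -15,  11,  59 62 |  -20,   7,  57 75 |  -24, -10,  41 111
0.04968127086751933 29.986073970794678
```

View pics/g2.png

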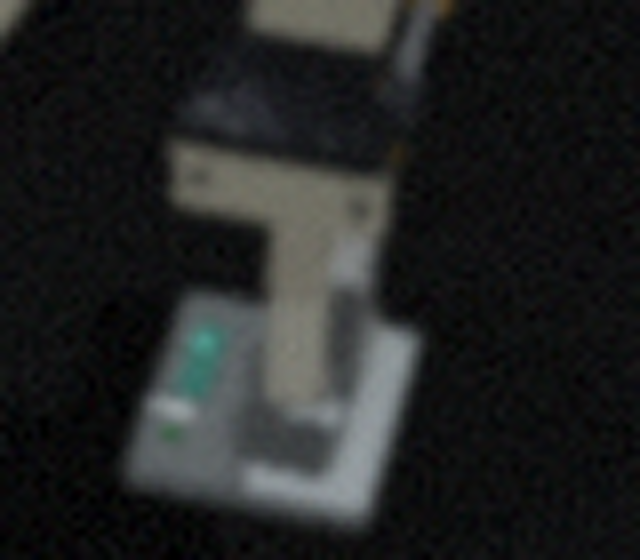

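The grip holds at 49.8 mm wide with 30 N. The picture shows the finger tips ending near (295,305), about 12 mm down the case. I'll regrip 8 mm deeper, then lift.

Request:
{"fn": "step_arm", "kwargs": {"plan": [[[0,0,0],[0,0,0],60],[[0,0,0],[0,0,0],60],[[0,0,0.2],[0,0,0],60],[[0,0,0],[0,0,0],60],[[0,0,0],[0,0,0],40],[[0,0,0],[0,0,0],40],[[0,0,0],[0,0,0],40],[[0,0,0],[0,0,0],40],[[0,0,-0.3],[0,0,0],40],[[0,0,-0.6],[0,0,0],40],[[0,0,-0.8],[0,0,0],40],[[0,0,-0.8],[0,0,0],40],[[0,0,-0.8],[0,0,0],40],[[0,0,-0.8],[0,0,0],40],[[0,0,-0.8],[0,0,0],40],[[0,0,-0.8],[0,0,0],40],[[0,0,-0.6],[0,0,0],40],[[0,0,0],[0,0,0],40]]}}

```text
t: 5.8
tool_pos: [0.5002, -0.3785, 0.3114]
eef_rot: [0.999, 0.033, 0.004, 0.004]
ft_force: [0.9, -0.1, 0.9]
gripper_width: 0.0499
finger_force: 30.0
```

Request:
{"fn": "step_arm", "kwargs": {"plan": [[[0,0,0],[0,0,0.72],40],[[0,0,0],[0,0,0.72],40],[[0,0,0],[0,0,0.71],40],[[0,0,0],[0,0,0.71],40],[[-0.014,-0.6,0],[0,0,0],40],[[-0.016,-0.8,0],[0,0,0],40],[[-0.016,-0.8,0],[0,0,0],40],[[-0.016,-0.8,0],[0,0,0],40],[[-0.016,-0.8,0],[0,0,0],40],[[-0.016,-0.8,0],[0,0,0],40],[[-0.016,-0.8,0],[0,0,0],40],[[-0.016,-0.8,0],[0,0,0],40],[[-0.016,-0.8,0],[0,0,0],40],[[-0.016,-0.8,0],[0,0,0],40],[[-0.016,-0.8,0],[0,0,0],40],[[-0.016,-0.8,0],[0,0,0],40],[[-0.016,-0.8,0],[0,0,0],40],[[-0.016,-0.8,0],[0,0,0],40],[[-0.014,-0.8,0],[0,0,0],40],[[-0.003,-0.64,0],[0,0,0],40]]}}

```text
t: 7.47
tool_pos: [0.5791, 0.1165, 0.3025]
eef_rot: [0.996, -0.091, -0.0, -0.0]
ft_force: [-0.1, -0.6, -0.5]
gripper_width: 0.0501
finger_force: 30.0
```

Request:
{"fn": "step_arm", "kwargs": {"plan": [[[0,0,0],[0,0,0],40],[[0,0,0],[0,0,0],40],[[0,0,0],[0,0,0],40],[[0,0,0],[0,0,0],40]]}}

```text
t: 7.8
tool_pos: [0.5794, 0.113, 0.3026]
eef_rot: [0.996, -0.092, -0.0, 0.0]
ft_force: [0.0, 0.3, -1.3]
gripper_width: 0.0503
finger_force: 30.0
```

```bash
python3 - <<'E'
from h import *
import pickle
T=eyes.grab_frame('top');S=eyes.grab_frame('side')
pickle.dump((T,S),open('hov.pkl','wb'))
c=lambda f,u,v:cv2.resize(f['color'][v:v+110,u:u+80],(400,550),interpolation=cv2.INTER_CUBIC)
cv2.imwrite('pics/hov.png',np.hstack([c(S,245,190),c(T,225,160)]))
s=manip.read_state();print(s['tool_pos'],s['eef_rot'],s['ft_force'])
P=cloud(S);ps=np.radians(-10.47);Rz=np.array([[np.cos(ps),-np.sin(ps)],[np.sin(ps),np.cos(ps)]]);c=s['tool_pos'][:2]
L=np.c_[(P.reshape(-1,3)[:,:2]-c)@Rz*1000,P.reshape(-1,3)[:,2]*1000]
k=(abs(L[:,0])<40)&(abs(L[:,1])<60)&(L[:,2]>225)&(S['z_map'].ravel()>0)
v,u=np.divmod(np.nonzero(k)[0],640);q=L[k]
for r in range(v.min(),v.max()+1,2):
    j=v==r
    if j.any(): print(r,' '.join('%d:(%d,%d,%d)%d'%(a,*b,S['color'][r,a].mean()) for a,b in list(zip(u[j],q[j]))[::3]))
E
```

```text
[0.57948376 0.11289776 0.3026617 ] [ 9.95755142e-01 -9.20417560e-02  5.85650378e-05  9.46647021e-05] [ 0.79815795  0.02484194 -0.56042457]
0 260:(39,-49,752)156 263:(33,-48,754)173 266:(24,-45,758)187 269:(19,-45,759)194 272:(14,-46,760)197 275:(11,-50,758)198 278:(6,-50,760)192 281:(5,-57,757)140 285:(0,-59,757)185
2 259:(38,-44,751)165 262:(30,-41,755)158 265:(24,-42,756)142 268:(18,-41,757)128 271:(13,-42,758)135 274:(10,-46,757)154 277:(6,-48,757)180 280:(1,-49,758)197 283:(0,-53,757)195 286:(-4,-56,757)174
4 256:(38,-37,751)146 259:(32,-37,753)123 262:(27,-38,753)91 265:(23,-40,754)100 268:(19,-42,754)110 271:(14,-43,754)108 274:(10,-45,755)101 277:(6,-47,755)94 280:(1,-48,755)120 283:(-3,-49,756)162 286:(-9,-49,757)187 289:(-10,-55,755)196 292:(-14,-57,755)188
6 255:(39,-34,749)115 258:(37,-39,747)98 261:(29,-37,750)143 264:(21,-34,753)176 267:(17,-36,754)185 270:(11,-36,755)190 273:(8,-39,754)191 276:(6,-44,753)169 280:(2,-49,751)115 283:(-3,-48,753)88 286:(-7,-51,753)109 289:(-15,-47,756)148 292:(-16,-54,753)180 295:(-20,-56,754)197 298:(-23,-59,753)192
8 255:(39,-35,745)108 
[... 24304 characters left out ...]
6 281:(-11,15,308)71 284:(-19,16,313)59 287:(-21,8,307)53 290:(-22,0,300)72 293:(-25,-6,295)93
230 272:(6,22,299)144 275:(-1,24,305)118 278:(-8,23,308)119 281:(-9,14,300)82 284:(-17,14,304)55 287:(-21,9,302)60 290:(-24,3,298)60
232 272:(8,21,290)142 275:(0,21,295)122 278:(-7,22,301)119 281:(-8,13,293)112 284:(-10,5,285)83 287:(-23,12,299)61 290:(-27,7,297)46
234 273:(5,22,287)128 276:(-3,23,293)122 279:(-10,22,296)118 282:(-11,14,288)111 285:(-7,-1,271)87 288:(-27,14,298)80
236 273:(6,22,280)120 276:(-2,23,285)120 279:(-11,24,293)117 282:(-11,15,283)111
238 273:(5,24,275)117 276:(-1,23,279)122 279:(-8,22,282)120
240 273:(6,23,268)101 276:(-1,23,272)118 279:(-8,22,275)110
242 276:(0,21,263)97
```

View pics/hov.png

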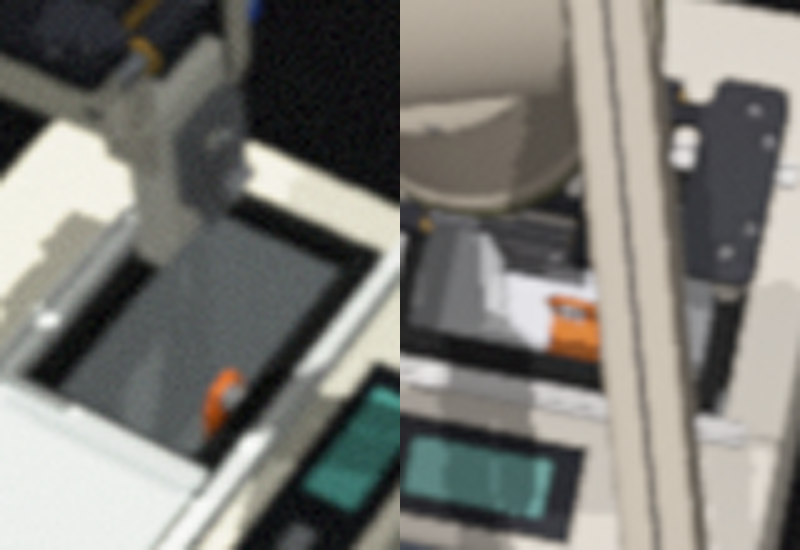

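The hover picture shows the logger over the opening in the side view, with the clip plate at (210,150), the tongue at (220,400) and the frame not touched. The two cameras disagree by a few millimetres about the tongue. I'll overlay predicted edges on the images to settle each camera's bias.

```bash
cat >> h.py <<'E'
ps=np.radians(-10.47);Rz=np.array([[np.cos(ps),-np.sin(ps)],[np.sin(ps),np.cos(ps)]]);O=np.array([.5763,.1166])
def proj(f,L,o=O):
    L=np.atleast_2d(np.array(L,float));W=np.c_[L[:,:2]/1000@Rz.T+o,L[:,2]/1000]; c=(W-np.array(f['xyz']))@R(f); s=c[:,:2]/c[:,2:]
    s=s*(1+f['k1']*(s**2).sum(1,keepdims=True)); return np.c_[s[:,0]*f['fx']+f['cx'],s[:,1]*f['fy']+f['cy']]
E
python3 - <<'E'
from h import *
import pickle
T,S=pickle.load(open('hov.pkl','rb'));T0=pickle.load(open('top0.pkl','rb'))
t=np.array([.5795,.1129]);zb=263.6
def pane(f,u,v,w,h,k,polys):
    im=cv2.resize(f['color'][v:v+h,u:u+w],(w*k,h*k),interpolation=cv2.INTER_CUBIC)
    for L,o,c in polys:
        p=(proj(f,L,o)-[u,v]+.5)*k; cv2.polylines(im,[np.round(p).astype(int)],False,c,1,cv2.LINE_AA)
    return im
tip=lambda x,y,z:[(x+a,y+b,z) for a,b in((-2,-13),(2,-13),(2,13),(-2,13),(-2,-13))]+[(x-2,y-13,z-45),(x-2,y+13,z-45),(x-2,y+13,z)]
lg=[([(-3,25,zb),(10,25,zb),(10,25,zb+95)],t,(0,255,0)),([(-10,25,zb+95),(-10,25,zb+14),(-3,25,zb),(-3,-25,zb),(-10,-25,zb+14)],t,(0,255,0)),
 ([(-21,17.5,zb+76),(-21,17.5,zb+38),(-27,17.5,zb+30),(-27,-17.5,zb+30),(-21,-17.5,zb+38),(-21,-17.5,zb+76),(-21,17.5,zb+76)],t,(255,0,255))]
a=pane(S,255,195,50,90,8//1-2,lg+[(tip(-9.7,-2.2,166),O,(255,255,0)),(tip(-9.7,-2.2,156),O,(0,255,255))])
b=pane(T0,240,205,40,45,12,[(tip(-9.7,-2.2,166),O,(255,255,0)),(tip(-9.7,-2.2,156),O,(0,255,255))])
H=np.zeros((540,300+480,3),np.uint8);H[:540,:300]=a;H[:540,300:]=b
cv2.imwrite('pics/ov.png',H)
E
```

```text
(no output)
```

View pics/ov.png

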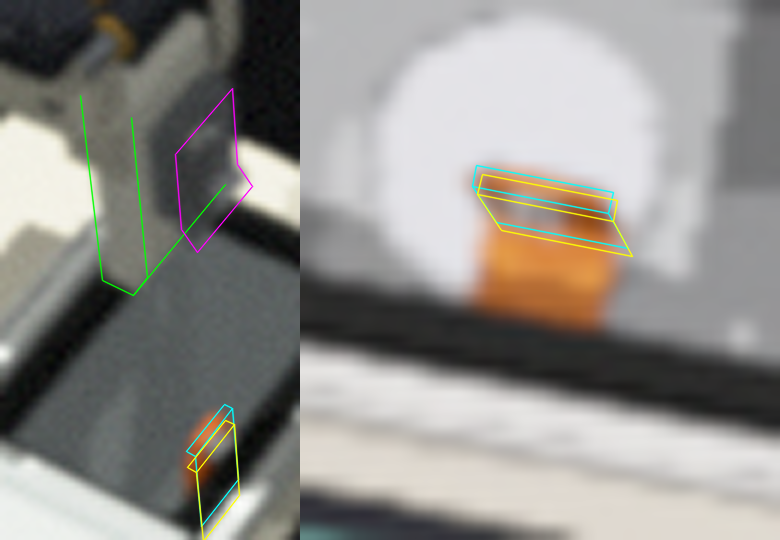

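The overlay shows the top view agreeing with a tip at (-9.7,-1.5..-2.2) and z 0.166. The side view has the orange tip at about (190..222, 412..460), within 2 mm of that. I'll lower the clip to just above the tip and compare again.

Request:
{"fn": "step_arm", "kwargs": {"plan": [[[0.02,-0.038,0],[0,0,0],40],[[0,0,0.3],[0,0,0],40],[[0,0,0.4],[0,0,0],40],[[0,0,0.4],[0,0,0],40],[[0,0,0.4],[0,0,0],40],[[0,0,0.4],[0,0,0],40],[[0,0,0.4],[0,0,0],40],[[0,0,0.3],[0,0,0],40],[[0,0,0.24],[0,0,0],40],[[0,0,0],[0,0,0],40],[[0,0,0],[0,0,0],40],[[0,0,0],[0,0,0],40]]}}

```text
t: 8.9
tool_pos: [0.5811, 0.1155, 0.19]
eef_rot: [0.996, -0.091, 0.001, -0.0]
ft_force: [0.6, 0.7, -0.5]
gripper_width: 0.0497
finger_force: 30.0
```

```bash
python3 - <<'E'
from h import *
import pickle
S=eyes.grab_frame('side');s=manip.read_state();pickle.dump(S,open('low.pkl','wb'))
t=s['tool_pos'];print(t,s['eef_rot'],s['ft_force'],(t[:2]-O)@Rz*1000)
zb=t[2]*1000-39;u,v,w,h,k=262,228,50,66,8
im=cv2.resize(S['color'][v:v+h,u:u+w],(w*k,h*k),interpolation=cv2.INTER_CUBIC);raw=im.copy()
def d(L,o,c): cv2.polylines(im,[np.round((proj(S,L,o)-[u,v]+.5)*k).astype(int)],False,c,1,cv2.LINE_AA)
d([(10,25,zb),(10,25,zb+95)],t[:2],(0,255,0));d([(-10,25,zb+95),(-10,25,zb+14)],t[:2],(0,255,0))
d([(-21,17.5,zb+76),(-21,17.5,zb+38),(-25,17.5,zb+30),(-25,-17.5,zb+30),(-21,-17.5,zb+38),(-21,-17.5,zb+76),(-21,17.5,zb+76)],t[:2],(255,0,255))
d([(-10,17.5,zb+76),(-10,17.5,zb+38),(-21,17.5,zb+38)],t[:2],(255,0,255))
d([(-11.7,-14.5,166),(-7.7,-14.5,166),(-7.7,11.5,166),(-11.7,11.5,166),(-11.7,-14.5,166)],O,(255,255,0))
cv2.imwrite('pics/low.png',np.hstack([im,raw]))
E
```

```text
[0.58135518 0.1154637  0.19028125] [ 9.95823721e-01 -9.12911002e-02  1.00538945e-03 -2.02090656e-04] [ 0.5110172  -0.29394387 -1.38072967] [ 5.17749862 -0.19874978]
```

View pics/low.png

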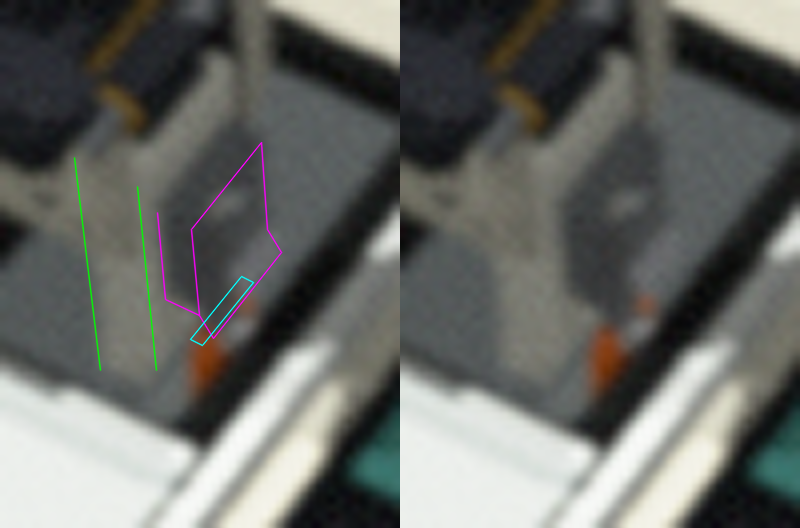

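The picture at right shows the clip at (610,230) above the tongue, whose visible parts are at (607,360) and (645,305). Both ends agree with the predicted tip. I'll correct by -0.5 mm in x and -1.2 mm in y, then feel downwards.

Request:
{"fn": "step_arm", "kwargs": {"plan": [[[-0.012,0.03,0.1],[0,0,0],40],[[0,0,0.1],[0,0,0],40],[[0,0,0.05],[0,0,0],40],[[0,0,0],[0,0,0],40],[[0,0,0],[0,0,0],40]]}}

```text
t: 9.37
tool_pos: [0.5797, 0.1143, 0.1787]
eef_rot: [0.996, -0.091, -0.0, 0.0]
ft_force: [0.6, 0.6, -0.6]
gripper_width: 0.0503
finger_force: 30.0
```

Request:
{"fn": "step_arm", "kwargs": {"plan": [[[0,0,0.025],[0,0,0],40],[[0,0,0.025],[0,0,0],40],[[0,0,0.025],[0,0,0],40],[[0,0,0.025],[0,0,0],40],[[0,0,0],[0,0,0],40]]}}

```text
t: 9.78
tool_pos: [0.5798, 0.1143, 0.1746]
eef_rot: [0.996, -0.091, -0.0, 0.0]
ft_force: [0.5, 0.4, -1.1]
gripper_width: 0.0497
finger_force: 30.0
```

Request:
{"fn": "step_arm", "kwargs": {"plan": [[[0,0,0.025],[0,0,0],40],[[0,0,0.025],[0,0,0],40],[[0,0,0.025],[0,0,0],40],[[0,0,0.025],[0,0,0],40],[[0,0,0],[0,0,0],40]]}}

```text
t: 10.2
tool_pos: [0.5797, 0.1143, 0.1706]
eef_rot: [0.996, -0.091, -0.0, 0.0]
ft_force: [0.2, 0.6, -0.7]
gripper_width: 0.0499
finger_force: 30.0
```

Request:
{"fn": "step_arm", "kwargs": {"plan": [[[0.012,0,0.025],[0,0,0],40],[[0,0,0.025],[0,0,0],40],[[0,0,0.025],[0,0,0],40],[[0,0,0.025],[0,0,0],40],[[0,0,0],[0,0,0],40]]}}

```text
t: 10.62
tool_pos: [0.5802, 0.1142, 0.1666]
eef_rot: [0.996, -0.091, -0.0, 0.0]
ft_force: [0.5, -0.3, -0.6]
gripper_width: 0.0496
finger_force: 30.0
```

Request:
{"fn": "step_arm", "kwargs": {"plan": [[[0,0,0.025],[0,0,0],40],[[0,0,0.025],[0,0,0],40],[[0,0,0],[0,0,0],40]]}}

```text
t: 10.87
tool_pos: [0.5802, 0.1143, 0.1648]
eef_rot: [0.996, -0.091, -0.0, -0.0]
ft_force: [-0.2, -0.6, -1.3]
gripper_width: 0.0497
finger_force: 30.0
```

Request:
{"fn": "step_arm", "kwargs": {"plan": [[[0,0,0.025],[0,0,0],40],[[0,0,0.025],[0,0,0],40],[[0,0,0],[0,0,0],40]]}}

```text
t: 11.12
tool_pos: [0.5802, 0.1144, 0.1632]
eef_rot: [0.996, -0.091, -0.0, -0.0]
ft_force: [-2.2, 0.1, 2.4]
gripper_width: 0.0501
finger_force: 30.0
```

Contact at TCP z 0.163 with a push towards -x is what the catch on the lip should feel like. I'll press on gently.

Request:
{"fn": "step_arm", "kwargs": {"plan": [[[0,0,0.025],[0,0,0],40],[[0,0,0.025],[0,0,0],40],[[0,0,0],[0,0,0],40]]}}

```text
t: 11.37
tool_pos: [0.5803, 0.1144, 0.161]
eef_rot: [0.996, -0.091, -0.0, -0.0]
ft_force: [-2.4, 0.8, 4.6]
gripper_width: 0.05
finger_force: 30.0
```

Request:
{"fn": "step_arm", "kwargs": {"plan": [[[0,0,0.025],[0,0,0],40],[[0,0,0],[0,0,0],40]]}}

```text
t: 11.53
tool_pos: [0.5803, 0.1144, 0.16]
eef_rot: [0.996, -0.091, -0.0, -0.0]
ft_force: [-3.0, 1.1, 4.6]
gripper_width: 0.0498
finger_force: 30.0
```

Request:
{"fn": "step_arm", "kwargs": {"plan": [[[0,0,0.025],[0,0,0],40],[[0,0,0],[0,0,0],40]]}}

```text
t: 11.7
tool_pos: [0.5803, 0.1144, 0.159]
eef_rot: [0.996, -0.091, -0.0, -0.0]
ft_force: [-3.9, 1.1, 4.4]
gripper_width: 0.0498
finger_force: 30.0
```

Request:
{"fn": "step_arm", "kwargs": {"plan": [[[0,0,0.025],[0,0,0],40],[[0,0,0.025],[0,0,0],40],[[0,0,0.025],[0,0,0],40]]}}

```text
t: 11.95
tool_pos: [0.58, 0.1143, 0.1555]
eef_rot: [0.996, -0.091, -0.0, 0.0]
ft_force: [-3.8, 1.5, 2.3]
gripper_width: 0.0505
finger_force: 30.0
```

Request:
{"fn": "step_arm", "kwargs": {"plan": [[[0,0,0.025],[0,0,0],40],[[0,0,0.025],[0,0,0],40],[[0,0,0.025],[0,0,0],40]]}}

```text
t: 12.2
tool_pos: [0.5801, 0.1142, 0.1524]
eef_rot: [0.996, -0.091, -0.0, 0.0]
ft_force: [-3.1, 0.8, 0.6]
gripper_width: 0.0497
finger_force: 30.0
```

Request:
{"fn": "step_arm", "kwargs": {"plan": [[[0,0,0.025],[0,0,0],40],[[0,0,0.025],[0,0,0],40],[[0,0,0.025],[0,0,0],40]]}}

```text
t: 12.45
tool_pos: [0.5802, 0.1142, 0.1497]
eef_rot: [0.996, -0.091, -0.0, 0.0]
ft_force: [-3.9, 0.0, 1.1]
gripper_width: 0.05
finger_force: 30.0
```

Request:
{"fn": "step_arm", "kwargs": {"plan": [[[0,0,0.03],[0,0,0],40],[[0,0,0.03],[0,0,0],40],[[0,0,0.03],[0,0,0],40],[[0,0,0.03],[0,0,0],40]]}}

```text
t: 12.78
tool_pos: [0.5804, 0.1143, 0.145]
eef_rot: [0.996, -0.091, 0.0, -0.0]
ft_force: [-3.4, 0.8, 1.9]
gripper_width: 0.05
finger_force: 30.0
```

Request:
{"fn": "step_arm", "kwargs": {"plan": [[[0,0,0.03],[0,0,0],40],[[0,0,0.03],[0,0,0],40],[[0,0,0.03],[0,0,0],40],[[0,0,0.03],[0,0,0],40]]}}

```text
t: 13.12
tool_pos: [0.5804, 0.1143, 0.1402]
eef_rot: [0.996, -0.091, -0.0, -0.0]
ft_force: [-3.3, -0.1, 1.4]
gripper_width: 0.0501
finger_force: 30.0
```

Request:
{"fn": "step_arm", "kwargs": {"plan": [[[0,0,0.025],[0,0,0],40],[[0,0,0.025],[0,0,0],40],[[0,0,0.025],[0,0,0],40]]}}

```text
t: 13.37
tool_pos: [0.5803, 0.1143, 0.1372]
eef_rot: [0.996, -0.091, -0.0, -0.0]
ft_force: [-3.2, 0.7, 0.9]
gripper_width: 0.0501
finger_force: 30.0
```

Request:
{"fn": "step_arm", "kwargs": {"plan": [[[0,0,0.025],[0,0,0],40],[[0,0,0.025],[0,0,0],40],[[0,0,0],[0,0,0],40]]}}

```text
t: 13.62
tool_pos: [0.5801, 0.1143, 0.1348]
eef_rot: [0.996, -0.091, -0.0, 0.0]
ft_force: [-3.4, 0.9, -0.6]
gripper_width: 0.0503
finger_force: 30.0
```

Request:
{"fn": "step_arm", "kwargs": {"plan": [[[0,0,0.025],[0,0,0],40],[[0,0,0.025],[0,0,0],40],[[0,0,0],[0,0,0],40]]}}

```text
t: 13.87
tool_pos: [0.5805, 0.1141, 0.1328]
eef_rot: [0.996, -0.091, 0.0, 0.0]
ft_force: [-0.6, 0.9, -2.7]
gripper_width: 0.0498
finger_force: 30.0
```

Request:
{"fn": "step_arm", "kwargs": {"plan": [[[0,0,0.025],[0,0,0],40],[[0,0,0],[0,0,0],40]]}}

```text
t: 14.03
tool_pos: [0.5809, 0.1141, 0.1324]
eef_rot: [0.996, -0.091, 0.001, 0.0]
ft_force: [1.1, -0.8, -0.7]
gripper_width: 0.0498
finger_force: 30.0
```

The sideways push vanished, so the catch has clicked. I'll ease down to confirm the rigid stop.

Request:
{"fn": "step_arm", "kwargs": {"plan": [[[0,0,0.0125],[0,0,0],40],[[0,0,0],[0,0,0],40]]}}

```text
t: 14.2
tool_pos: [0.5809, 0.1142, 0.1322]
eef_rot: [0.996, -0.091, 0.001, -0.0]
ft_force: [1.0, 0.1, 0.3]
gripper_width: 0.0499
finger_force: 30.0
```

Request:
{"fn": "step_arm", "kwargs": {"plan": [[[0,0,0.0125],[0,0,0],40],[[0,0,0],[0,0,0],40]]}}

```text
t: 14.37
tool_pos: [0.581, 0.1142, 0.132]
eef_rot: [0.996, -0.091, 0.001, -0.0]
ft_force: [0.7, -0.6, 2.1]
gripper_width: 0.0498
finger_force: 30.0
```

Request:
{"fn": "step_arm", "kwargs": {"plan": [[[0,0,0.0125],[0,0,0],40],[[0,0,0],[0,0,0],40]]}}

```text
t: 14.53
tool_pos: [0.5811, 0.1142, 0.1318]
eef_rot: [0.996, -0.091, 0.001, -0.0]
ft_force: [0.1, -1.0, 5.5]
gripper_width: 0.0501
finger_force: 30.0
```

Request:
{"fn": "step_arm", "kwargs": {"plan": [[[0,0,0.0125],[0,0,0],40],[[0,0,0],[0,0,0],40]]}}

```text
t: 14.7
tool_pos: [0.5812, 0.1142, 0.1317]
eef_rot: [0.996, -0.091, 0.001, -0.0]
ft_force: [0.1, -1.8, 7.3]
gripper_width: 0.0496
finger_force: 30.0
```

The rigid stop is at 7 N, so the clip is home. I'll ease off, release and go straight up.

Request:
{"fn": "step_arm", "kwargs": {"plan": [[[0,0,-0.04],[0,0,0],40],[[0,0,0],[0,0,0],47],[[0,0,0],[0,0,0],52],[[0,0,0],[0,0,0],56],[[0,0,0],[0,0,0],60],[[0,0,0],[0,0,0],64],[[0,0,0],[0,0,0],64],[[0,0,0],[0,0,0],64],[[0,0,-0.1],[0,0,0],64],[[0,0,-0.2],[0,0,0],64],[[0,0,-0.4],[0,0,0],64],[[0,0,-0.5],[0,0,0],64],[[0,0,-0.7],[0,0,0],64],[[0,0,-0.7],[0,0,0],64],[[0,0,-0.7],[0,0,0],64],[[0,0,-0.6],[0,0,0],64],[[0,0,-0.3],[0,0,0],64],[[0,0,0],[0,0,0],64],[[0,0,0],[0,0,0],64]]}}

```text
t: 16.28
tool_pos: [0.5807, 0.1143, 0.3001]
eef_rot: [0.996, -0.091, 0.001, -0.0]
ft_force: [-0.7, 0.4, -0.4]
gripper_width: 0.064
finger_force: 0.0
```

```bash
python3 - <<'E'
from h import *
T=eyes.grab_frame('top');S=eyes.grab_frame('side')
c=lambda f,u,v:cv2.resize(f['color'][v:v+80,u:u+70],(400,457),interpolation=cv2.INTER_CUBIC)
cv2.imwrite('pics/home.png',np.hstack([c(S,245,225),c(T,225,170)]))
print(manip.read_state()['tool_pos'],(manip.read_state()['tool_pos'][:2]-O)@Rz*1000)
P=cloud(S);L=np.c_[(P.reshape(-1,3)[:,:2]-O)@Rz*1000,P.reshape(-1,3)[:,2]*1000]
k=(abs(L[:,0]-4)<25)&(abs(L[:,1])<35)&(L[:,2]>140)&(L[:,2]<225);print(k.sum(),np.percentile(L[k],[2,50,98],0))
k=(abs(L[:,0])<15)&(abs(L[:,1]-166)<18)&(L[:,2]>232)&(L[:,2]<250);print('knob',L[k].mean(0))
E
```

```text
[0.57959282 0.11413074 0.29769795] [ 3.68670943 -1.8297765 ]
444 [[-15.7047648  -25.13318644 144.33859542]
 [ -0.89072937   5.46707463 173.82362572]
 [ 16.17596714  23.65477917 189.35261464]]
knob [ -2.76227938 167.89358321 239.37002213]
```

View pics/home.png

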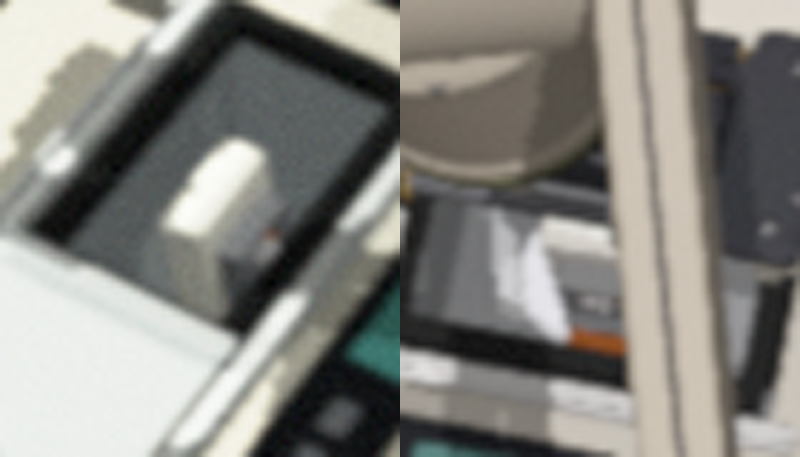

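The home picture shows the logger hanging on the bracket with its case top at (220,190), the catch in the window at (270,235) and the gripper clear. Next is the hatch: I'll move over the knob with the fingers straddling it along y.

Request:
{"fn": "step_arm", "kwargs": {"plan": [[[-0.017,-0.4,0],[0,0,0],56],[[-0.017,-0.6,0],[0,0,0],56],[[-0.017,-0.7,0],[0,0,0],56],[[-0.017,-0.7,0],[0,0,0],56],[[-0.017,-0.7,0],[0,0,0],56],[[-0.017,-0.7,0],[0,0,0],56],[[-0.016,-0.42,0],[0,0,0],56],[[0,0,0],[0,0,0],56],[[0,0,0],[0,0,0],56],[[0,0,0],[0,0,0],56]]}}

```text
t: 17.22
tool_pos: [0.6059, 0.2803, 0.2983]
eef_rot: [0.996, -0.091, -0.001, 0.001]
ft_force: [0.2, -0.3, 0.3]
gripper_width: 0.056
finger_force: 0.0
```

```bash
python3 - <<'E'
from h import *
S=eyes.grab_frame('side');s=manip.read_state();t=s['tool_pos'];print(t,(t[:2]-O)@Rz*1000,s['gripper_width'])
P=cloud(S).reshape(-1,3);L=np.c_[(P[:,:2]-t[:2])@Rz*1000,P[:,2]*1000]
k=(abs(L[:,0])<12)&(L[:,1]>22)&(L[:,1]<60)&(L[:,2]>250)&(L[:,2]<450);h=np.sort(L[k][:,2]);print(k.sum(),h[:12].round(),h[:60:5].round())
k=(abs(L[:,0])<12)&(L[:,1]<-22)&(L[:,1]>-60)&(L[:,2]>250)&(L[:,2]<450);h=np.sort(L[k][:,2]);print(k.sum(),h[:12].round())
E
```

```text
[0.60614433 0.27996214 0.2988898 ] [ -0.33884887 166.06552645] 0.05609579271488648
238 [327. 332. 333. 334. 334. 334. 335. 336. 336. 338. 338. 338.] [327. 334. 338. 339. 340. 341. 341. 343. 345. 347. 348. 349.]
275 [326. 327. 327. 327. 327. 328. 328. 328. 329. 330. 330. 330.]
```

Request:
{"fn": "step_arm", "kwargs": {"plan": [[[0,0,0.4],[0,0,0],56],[[0,0,0.5],[0,0,0],56],[[0,0,0.5],[0,0,0],56],[[0,0,0.5],[0,0,0],56],[[0,0,0.4],[0,0,0],56],[[0,0,0.2],[0,0,0],56],[[0,0,0.08],[0,0,0],56],[[0,0,0],[0,0,0],56],[[0,0,0],[0,0,0],56]]}}

```text
t: 18.02
tool_pos: [0.607, 0.2808, 0.198]
eef_rot: [0.996, -0.092, 0.001, -0.0]
ft_force: [-0.8, -0.7, 0.4]
gripper_width: 0.0558
finger_force: 0.0
```

Request:
{"fn": "step_arm", "kwargs": {"plan": [[[0,0.2,0],[0,0,0],56],[[0,0.2,0],[0,0,0],56],[[0,0.15,0],[0,0,0],56],[[0,0.15,0],[0,0,0],56],[[0,0,0],[0,0,0],56]]}}

```text
t: 18.43
tool_pos: [0.6016, 0.2522, 0.1975]
eef_rot: [0.996, -0.092, 0.001, -0.0]
ft_force: [-0.2, -0.5, -0.1]
gripper_width: 0.0561
finger_force: 0.0
```

Request:
{"fn": "step_arm", "kwargs": {"plan": [[[0,0.25,0],[0,0,0],56],[[0,0.25,0],[0,0,0],56],[[0,0.25,0],[0,0,0],56],[[0,0.25,0],[0,0,0],56],[[0,0.25,0],[0,0,0],56],[[0,0.25,0],[0,0,0],56],[[0,0.25,0],[0,0,0],56],[[0,0.25,0],[0,0,0],56],[[0,0.25,0],[0,0,0],56],[[0,0.25,0],[0,0,0],56],[[0,0.25,0],[0,0,0],56],[[0,0,0],[0,0,0],56],[[0,0,0],[0,0,0],56]]}}

```text
t: 19.52
tool_pos: [0.5811, 0.1444, 0.1964]
eef_rot: [0.996, -0.092, -0.0, 0.0]
ft_force: [-1.3, -0.1, -0.8]
gripper_width: 0.0559
finger_force: 0.0
```

```bash
python3 - <<'E'
from h import *
S=eyes.grab_frame('side');s=manip.read_state();t=s['tool_pos'];print(t,(t[:2]-O)@Rz*1000,s['gripper_width'],s['ft_force'])
P=cloud(S).reshape(-1,3);L=np.c_[(P[:,:2]-O)@Rz*1000,P[:,2]*1000];V=S['color'].reshape(-1,3).mean(1)
k=(abs(L[:,0])<50)&(L[:,1]>85)&(L[:,1]<240)&(L[:,2]>205)&(L[:,2]<220)
print('hatch y by hist',np.histogram(L[k][:,1],range(85,241,10))[0])
k&=L[:,2]>0
for y in range(60,240,8):
    j=(abs(L[:,0]-20)<6)&(abs(L[:,1]-y)<4)&(L[:,2]>190)&(L[:,2]<225)
    if j.any(): print(y,j.sum(),L[j][:,2].mean().round(1),V[j].mean().round())
cv2.imwrite('pics/push.png',cv2.resize(S['color'][200:340,170:370],(800,560),interpolation=cv2.INTER_CUBIC))
E
```

```text
[0.58109208 0.14492403 0.19637842] [-0.43476822 28.72325755] 0.055771129190423575 [-0.0597889   0.12204227 -0.24769138]
hatch y by hist [202   6   0   1   0   0   0   0   0   0   0   0   0   0   0]
60 10 214.7 225.0
68 21 214.6 228.0
76 17 214.8 219.0
84 16 212.7 200.0
92 30 208.3 137.0
100 19 199.7 131.0
108 18 198.8 132.0
116 18 199.2 148.0
124 15 199.2 187.0
132 17 198.7 175.0
140 20 199.6 150.0
148 17 199.3 150.0
156 14 198.7 150.0
164 15 199.4 150.0
172 22 199.2 150.0
180 19 198.9 150.0
188 21 198.6 174.0
196 18 198.6 234.0
204 20 199.7 238.0
212 21 198.6 238.0
220 21 198.4 238.0
228 22 199.8 237.0
236 16 196.9 178.0
```

View pics/push.png

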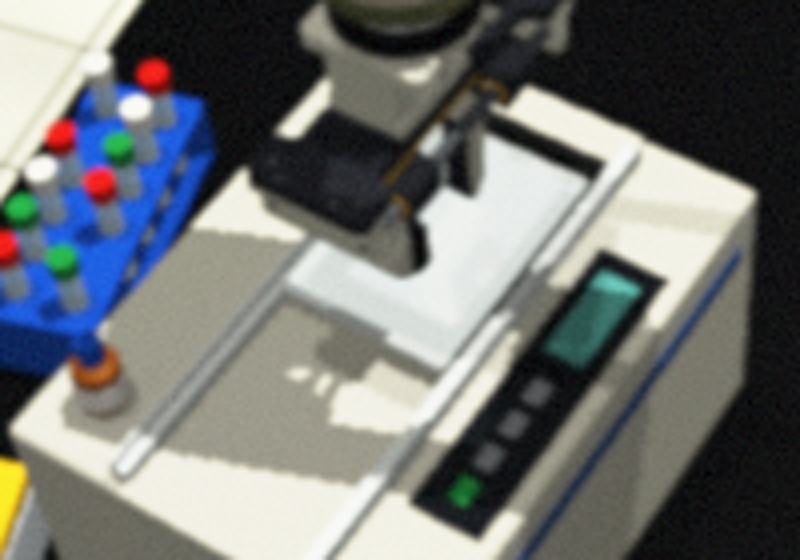

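The picture shows the hatch almost shut, pushed by the rear finger at (400,245), with its rear edge at (365,325) and about 25 mm left to go. I'll finish slowly.

Request:
{"fn": "step_arm", "kwargs": {"plan": [[[0,0.15,0],[0,0,0],56],[[0,0.15,0],[0,0,0],56],[[0,0.15,0],[0,0,0],56],[[0,0.08,0],[0,0,0],56],[[0,0,0],[0,0,0],56]]}}

```text
t: 19.98
tool_pos: [0.5772, 0.1237, 0.1966]
eef_rot: [0.996, -0.092, -0.0, 0.0]
ft_force: [-0.6, 0.3, -0.6]
gripper_width: 0.0556
finger_force: 0.0
```

Request:
{"fn": "step_arm", "kwargs": {"plan": [[[0,0.025,0],[0,0,0],56],[[0,0.025,0],[0,0,0],56],[[0,0,0],[0,0,0],56]]}}

```text
t: 20.23
tool_pos: [0.5771, 0.1225, 0.1967]
eef_rot: [0.996, -0.091, 0.0, 0.0]
ft_force: [-0.2, 1.1, -1.1]
gripper_width: 0.0558
finger_force: 0.2
```

Request:
{"fn": "step_arm", "kwargs": {"plan": [[[0,0.025,0],[0,0,0],56],[[0,0.025,0],[0,0,0],56],[[0,0,0],[0,0,0],56]]}}

```text
t: 20.48
tool_pos: [0.5768, 0.1206, 0.1967]
eef_rot: [0.996, -0.091, 0.0, 0.0]
ft_force: [1.3, 0.7, -0.7]
gripper_width: 0.0557
finger_force: 0.5
```

Request:
{"fn": "step_arm", "kwargs": {"plan": [[[0,0.025,0],[0,0,0],56],[[0,0.025,0],[0,0,0],56],[[0,0,0],[0,0,0],56]]}}

```text
t: 20.73
tool_pos: [0.5768, 0.1204, 0.1968]
eef_rot: [0.996, -0.091, 0.0, -0.001]
ft_force: [3.6, 9.3, -3.2]
gripper_width: 0.056
finger_force: 4.5
```

Request:
{"fn": "step_arm", "kwargs": {"plan": [[[0,0.025,0],[0,0,0],56],[[0,0,0],[0,0,0],56]]}}

```text
t: 20.9
tool_pos: [0.5768, 0.1203, 0.1967]
eef_rot: [0.996, -0.09, 0.001, -0.002]
ft_force: [4.7, 11.6, -2.6]
gripper_width: 0.0565
finger_force: 6.4
```

Request:
{"fn": "step_arm", "kwargs": {"plan": [[[0,0.025,0],[0,0,0],56],[[0,0,0],[0,0,0],56]]}}

```text
t: 21.07
tool_pos: [0.5768, 0.1203, 0.1967]
eef_rot: [0.996, -0.09, 0.001, -0.003]
ft_force: [5.8, 16.5, -4.4]
gripper_width: 0.0561
finger_force: 8.3
```

The hatch is against its stop with the knob at about 22 mm. I'll back off and rise clear.

Request:
{"fn": "step_arm", "kwargs": {"plan": [[[0,-0.15,0],[0,0,0],56],[[0,-0.25,0],[0,0,0],56],[[0,-0.1,0],[0,0,0],56],[[0,0,0],[0,0,0],56],[[0,0,-0.3],[0,0,0],56],[[0,0,-0.6],[0,0,0],56],[[0,0,-0.6],[0,0,0],56],[[0,0,-0.6],[0,0,0],56],[[0,0,-0.6],[0,0,0],56],[[0,0,-0.6],[0,0,0],56],[[0,0,-0.5],[0,0,0],56],[[0.3,0.8,0],[0,0,0],56],[[0.3,0.8,0],[0,0,0],56],[[0,0.8,0],[0,0,0],56],[[0,0.8,0],[0,0,0],56],[[0,0.8,0],[0,0,0],56],[[0,0.8,0],[0,0,0],56],[[0,0,0],[0,0,0],56],[[0,0,0],[0,0,0],56]]}}

```text
t: 22.65
tool_pos: [0.568, -0.0587, 0.3498]
eef_rot: [0.996, -0.093, 0.0, 0.0]
ft_force: [-0.2, 0.2, 0.5]
gripper_width: 0.0557
finger_force: 0.0
```

```bash
python3 - <<'E'
from h import *
T=eyes.grab_frame('top');S=eyes.grab_frame('side');print(manip.read_state()['tool_pos'])
c=lambda f,u,v:cv2.resize(f['color'][v:v+120,u:u+100],(400,480),interpolation=cv2.INTER_CUBIC)
cv2.imwrite('pics/end.png',np.hstack([c(S,225,210),c(T,200,150)]))
for f in(T,S):
    P=cloud(f).reshape(-1,3);L=np.c_[(P[:,:2]-O)@Rz*1000,P[:,2]*1000]
    k=(abs(L[:,0])<20)&(abs(L[:,1]-22)<30)&(L[:,2]>232)&(L[:,2]<250);print('knob',k.sum(),L[k].mean(0))
E
```

```text
[ 0.56840069 -0.05655845  0.34945838]
knob 74 [ -0.73520174  22.09283429 241.12412672]
knob 70 [ -2.88105599  22.71169826 239.41946284]
```

View pics/end.png

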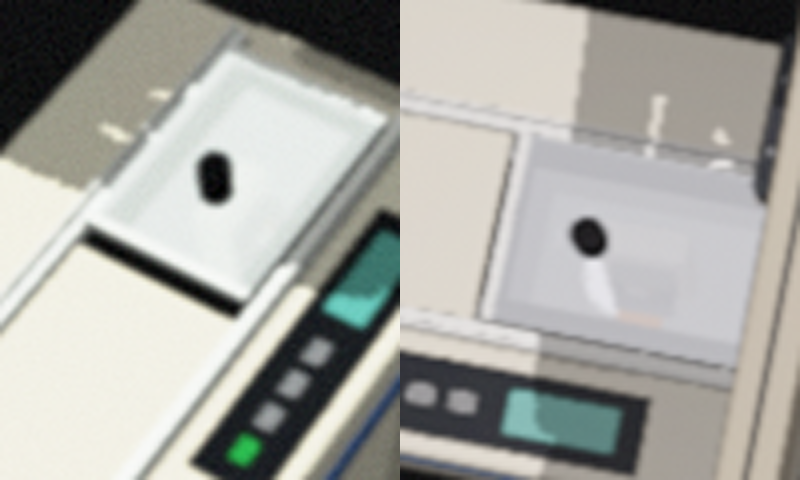

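The end picture shows the hatch fully shut, with the knob at (590,237) measured at y = 22 mm. The logger is visible beneath the hatch and the arm is clear.

```bash
python3 -c "
from bench import ticket
print(ticket.sign_off())"
```

```text
the job is handed in; nothing more can be done
None
```

The logger is clipped fully home on the bracket with the catch clicked (highest downward reading about 7 N), the hatch is fully shut, the arm is clear with no sign of having touched the frame, and the job was handed in at about 23 s.

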